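Lock the filament spool on its spindle with the linch pin

ROBOT

A 7-joint arm with a two-finger parallel gripper is mounted at the origin on the work surface. World frame = base frame: x ahead of the robot, y to its left, z up, the work surface at z = 0. Lengths are in m, angles in rad, forces in N, time in s.
With the tool pointing down it reaches from about 0.4 to 0.85 m from the base axis. Payload 10.4 kg.
Tool frame: the origin (TCP) lies midway between the tips of the shut fingers; the grasp point (between the pads) lies 19 mm behind it; z points along the fingers, y is the line along which they close (so a half turn about z gives the same grasp; the last joint's range is limited). The gripper opens to 87 mm and grips with 3 to 60 N. Pads are 19 mm wide; open, the fingers measure 117 mm over their backs; the gripper's body (75 mm by 190 mm) begins 51 mm behind the grasp point.
Start: joints at [-1.17, 0.332, -0.065, 1.46, 0.022, 1.35, -0.088], TCP at [0.257, 0.57, 0.223] pointing down, gripper open.
Joint ranges: [-2.6, 2.6], [-0.5, 2.12], [-1.47, 1.34], [0.16, 2.42], [-1.27, 4.41], [0.06, 2.06], [-2.6, 2.6]. Speed limits (rad/s): [2.22, 2.22, 2.79, 2.79, 3.14, 3.14, 3.14].

INTERFACE

Orientations are given as a unit quaternion [x, y, z, w].
In Python, from bench import r gives the robot as it stands.
- The arm moves only by the tool arm_command, never from a script. Its argument "moves" is one flat list of numbers, 4 for each row, row after row: the shift along the tool's x, y, z in cm, then the turn about the tool's z in degrees. A call has 1 to 12 rows; each row shifts and turns the commanded pose from where the row before left it, along the tool's axes as they then stand; what a row does not reach is not made up. A row lasts 1/12 s, in which the tool goes at most 41.7 mm and 7.16 degrees, less where a joint would pass 70% of its speed; a pose out of reach is approached as far as the arm can. A call with a gripper value outside its range is refused whole. "fingers" is the opening in per cent of the stroke, from 0 (shut) to 100 (fully open), set as the call begins (left out, the last holds). The fingers move at their own pace and stop on an object; "squeeze" is the grip in N (left out, the last holds). Time passes only in rows, so rows that do not move let the fingers close. It gives the time, the measured TCP pose, the force, the opening and the grip force at its end, in the units of the state.
- r.read_state(): the state, without advancing time (a new reading comes with each control period).
- r.camera(name): name is "scene" or "top" or "wrist"; returns the picture (384x512x3 uint8, red, green, blue); there is no depth.
- r.camera_info(name): a dict with "fx", "fy", "cx", "cy" (pixels), "origin" and "attitude" of the camera in the world. Camera axes: x right, y up, looking along -z (the intrinsics and any distortion apply to the point x, -y, -z); pixel columns grow to the right and rows downward; lengths in m; the calibration is good to about 2 mm. A picture is of the moment at which its call begins: read the wrist's pose just before it. camera_info takes no time and is no camera call; for the wrist camera it gives the pose at the moment of the call.
- r.close_job(): hands the job in; it is judged then, once.
The state is a dict: "time": time; "joint_positions": joint angles; "joint_vel": joint speeds; "joint_torque": joint torques, N m; "ee_pos": TCP position; "eef_rot": TCP orientation; "ft_force": force on the tool from outside, world axes, zero at the start; "torque": the same for the moment, N m; "width": finger opening in m; "grip_force": force on a finger pad.
Only numpy, scipy, OpenCV 4.12 (cv2) and the standard library are available. Lean on these libraries where they do the work, as an engineer would, in place of code of your own. Each camera call takes 0.05 s, during which the arm holds its last target. There are 200 camera calls.

TASK

Take the linch pin that has the wire loop out of the rack, push it down through the cross hole at the free end of the spool stand's spindle until its collar sits on the spindle, with the loop towards the free end. Then swing the loop down over the spindle's end so that it snaps shut underneath, and let go. Feel your way: the spindle and its bearing are light, so never press the pin or the loop on them harder than about 25 N, and leave the plain spare pin, the vase and the glue jar where they are.

Things in the scene. Friction and masses are not known exactly. Their poses are not given: they have to be found in the camera images.
- stand: Filament spool stand, fixed. Origin: centre of its underside on the bench, z up. A steel spindle lies level along its x axis, 100 mm up, free end towards the stand's -x. The end is a square bar 22 x 22 mm, flat top 111 mm above the bench. A vertical round cross hole, 10.5 mm in diameter, goes through it at y = 0, its centre 13 mm from the end face. Nothing is under the spindle's end
- hole_in (a point): Where the mouth of the cross hole (on the spindle's flat top, y = 0 of the stand) would be if the spindle were pushed fully in; axes as the stand's. The spindle floats endwise (dry friction about 12 N) and rests 1 to 19 mm further out, towards the stand's -x, not measured (stop at 20 mm). 11 mm down, in the hole's +y wall, a sprung ball rubs on the pin: 3 to 16 N of push from there to the bottom
- spool_top (a point): Top of the spool of filament (black rims, radius 65 mm) on the stand, 165 mm above the bench. The spool fills x = -24 to 33 mm of the stand's frame; behind it an upright, 137 mm high, at x = 45 to 65 mm; the base plate below is 12 mm high, x = -50 to 75 mm, y = -60 to 60 mm
- pin: Steel linch pin, 55 to 90 g, upright in one of the rack's holes. Origin: centre of its tip (lower end), z up the pin. Round shank 9 mm in diameter, 36 mm long (tip chamfered 1 mm); collar 18 mm in diameter, 36 to 40 mm up; square head 14 x 14 mm (faces square to x and y) up to 78 mm. In the rack the tip is 6 mm above the bench, seated in the spindle 75 mm (collar on the flat top)
- pin_head (a point): Place to grip the pin's head from above, 68 mm above its tip, 22 mm above the loop's hinge; axes as the pin's. Seated, the pin's x axis must lie along the stand's x axis, so that the open loop points out over the free end
- loop (a joint): Angle of the wire loop hinged to the pin's head 46 mm above the tip, about the pin's y axis. 0 = open, standing out level to the pin's -x; 1.35 = shut, hanging down, its bar 41 mm below the hinge and 9 mm before the pin's axis. An over-centre spring holds it open below 0.55 rad and snaps it shut beyond 0.55; about 2 N down on the bar starts it
- loop_bar (a point): Middle of the end bar of the loop, a U of 4 mm round wire: two legs 34 mm apart (centre lines), one each side of the pin's head, and the end bar 42 mm from the hinge
- rack: Grey plastic block fixed on the bench, 60 mm (x) x 150 mm (y) x 42 mm high, origin at the centre of its underside. Two 11 mm holes, 38 mm deep, at y = -40 and +40 mm: the linch pin stands in one, the plain spare pin in the other, either way round
- spare: Plain steel pin like the linch pin but without a loop, 72 mm tall; stands in the rack's other hole and stays there. Origin: centre of its tip
- vase: Yellow printed vase, 74 mm in diameter, 120 mm high, standing on the bench, a bystander. Origin: centre of its underside
- glue: Small glue jar, 44 mm in diameter, 85 mm high, standing on the bench, a bystander. Origin: centre of its underside
There are look-alikes about, which are no part of the job. Leave any green look-alike of the pin alone. Of the things shaped like the stand, the steel one is meant.

How it is judged:
On the way, in this order (a step that is already met when the one before it is completed fails the run):
1. the pin is through the spindle's cross hole, collar within 2.5 mm of the spindle, loop still open (z of pin in the frame of stand between 0.07 and 0.0775 m and y of pin in the frame of stand between -0.005 and 0.005 m and x of pin in the frame of stand between -0.096 and -0.065 m and angle between pin's own z axis and vertical below 0.15 rad and value of joint loop below 0.5 rad), for 0.2 s.
2. the loop is swung over the spindle's end and shut (value of joint loop above 1.2 rad), for 0.2 s.
At the end, for the whole second after the job is handed in: The linch pin stands in the cross hole, collar within 2.5 mm of the spindle (tip 70 to 77.5 mm up; stand frame |y| < 5 mm, x -96 to -65 mm), tilt under 0.15 rad, its x axis along the stand's within 0.35 rad, loop shut (over 1.2 rad) round the spindle end, pin at rest (z of pin in the frame of stand between 0.07 and 0.0775 m and y of pin in the frame of stand between -0.005 and 0.005 m and x of pin in the frame of stand between -0.096 and -0.065 m and angle between pin's own z axis and vertical below 0.15 rad and value of joint loop above 1.2 rad and x of loop_bar in the frame of pin below 0 m and angle between the x axis of pin and the x axis of stand, either way round below 0.35 rad and linear speed of pin below 0.02 m/s); the robot touches nothing.
It fails at once if the pin or its loop is pressed on the spindle or stand with more than 30 N (contact force between pin and stand above 30 N).
It fails at once if the spare pin is moved more than 10 mm (distance of spare from where it was at the start of the episode above 0.01 m).
It fails at once if the vase is moved more than 20 mm (distance of vase from where it was at the start of the episode above 0.02 m).
It fails at once if the glue jar is moved more than 20 mm (distance of glue from where it was at the start of the episode above 0.02 m).
It also fails if it takes over 72 s, if anything falls off the work surface, if the arm or the gripper's body presses on something with over 40 N, if the wrist force passes 120 N, or if a joint passes its speed limit or range.

## Working session

There is one attempt and no reset: what is moved stays moved. The work goes in short steps, Python scripts to look and compute and a tool call to move; the robot and the scene stay as the last step left them, time stands still between calls to the robot, and variables do not carry over. Pictures are saved under pics/ and viewed, at most 10 in all, crops included, and the job is handed in when it is done.

Besides the shell and the picture viewer there is one more tool, called in YAML: its name, and indented under it one key for each argument. arm_command: Moves the arm, as the interface text tells. Its arguments: {"type":"object","properties":{"moves":{"type":"array"},"fingers":{"type":"number"},"squeeze":{"type":"number"}},"required":["moves"]}

```bash
ls; mkdir -p pics; cat > h.py <<'E'
import numpy as np,cv2
from bench import r
from scipy.spatial.transform import Rotation as R
def snap(n,f=None):
    im=r.camera(n); 
    if f: cv2.imwrite('pics/'+f,im[:,:,::-1])
    return im
def Rm(i):
    a=np.array(i['attitude'],float)
    return a if a.shape==(3,3) else R.from_quat(a).as_matrix()
def ray(i,u,v):
    d=np.array([(u-i['cx'])/i['fx'],-(v-i['cy'])/i['fy'],-1.]); return np.array(i['origin']),Rm(i)@d
def onz(i,u,v,z):
    o,d=ray(i,u,v); return o+d*(z-o[2])/d[2]
def proj(i,p):
    c=Rm(i).T@(np.array(p)-np.array(i['origin'])); return np.array([i['cx']+i['fx']*c[0]/-c[2],i['cy']-i['fy']*c[1]/-c[2]])
E
python3 - <<'E'
from h import *
for n in['scene','top','wrist']: print(n,r.camera_info(n))
a=snap('scene','s0.png');b=snap('top','t0.png');
print(r.read_state())
E
```

```text
pics
scene {'fx': 375.1903296575312, 'fy': 375.1903296575312, 'cx': 254.42721830090963, 'cy': 197.95897011974301, 'origin': array([ 0.85757887, -0.36542851,  0.93934467]), 'attitude': array([0.28878828, 0.07105486, 0.25573131, 0.91986631])}
top {'fx': 383.64570773914255, 'fy': 383.64570773914255, 'cx': 252.9135182738281, 'cy': 195.4984486144534, 'origin': array([0.36726673, 0.16297111, 1.30380798]), 'attitude': array([-0.06124128,  0.06379312,  0.71169816, -0.69689717])}
wrist {'fx': 301.54260720677803, 'fy': 301.54260720677803, 'cx': 256.61429685681526, 'cy': 193.56476043875054, 'origin': array([0.18635365, 0.60313001, 0.3830794 ]), 'attitude': array([-0.12100288, -0.07788831,  0.5368401 ,  0.83132089])}
{'time': 0.1, 'joint_positions': array([-1.16960451,  0.33279268, -0.06472063,  1.46088524,  0.02161244,
        1.34985482, -0.08851661]), 'joint_vel': array([-0.00055615, -0.00033391, -0.00110029, -0.00316087, -0.0022656 ,
        0.00129694,  0.00034207]), 'joint_torque': array([ 2.89022166e-03, -6.24543214e+01,  2.54285394e-02, -3.90711880e+01,
       -6.12678914e-02,  3.66357411e-02,  4.71366604e-05]), 'ee_pos': array([0.25686618, 0.56939865, 0.2218302 ]), 'eef_rot': array([ 2.10301304e-01,  9.77636422e-01, -6.13794837e-04, -1.00747042e-04]), 'ft_force': array([-0.12462459, -0.2463674 ,  0.57969307]), 'torque': array([ 0.01444762, -0.07172928,  0.04024951]), 'grip_force': 0.0, 'width': 0.0869751824191562}
```

View pics/s0.png

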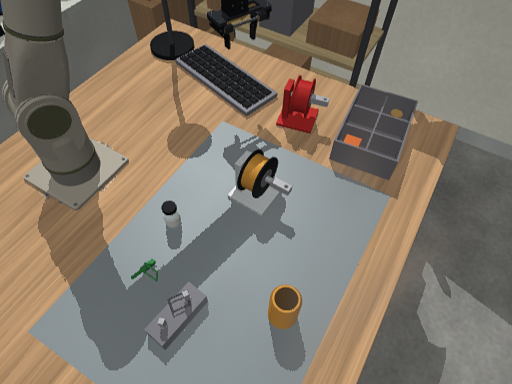

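View pics/t0.png

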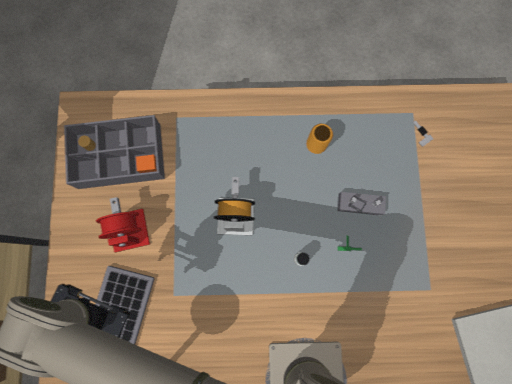

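The rack is at top (362,202), with a looped pin at top (357,202), scene (182,298), and a plain pin at top (378,202), scene (162,324). The green look-alike is at top (347,245), scene (148,269). The steel stand's spindle end is at top (236,180), scene (289,190). The red stand is a look-alike. I choose the pin with the wire loop and check it in a close crop.

```bash
python3 - <<'E'
from h import *
s=cv2.imread('pics/s0.png');t=cv2.imread('pics/t0.png')
def c(im,x,y,w,h,k): return cv2.resize(im[y:y+h,x:x+w],None,fx=k,fy=k,interpolation=cv2.INTER_CUBIC)
A=c(s,140,275,80,80,5);B=c(s,220,140,80,80,5)
cv2.imwrite('pics/c1.png',np.hstack([A,B]))
C=c(t,330,180,66,50,6);D=c(t,205,165,66,80,6)[:480];cv2.imwrite('pics/c2.png',np.hstack([cv2.copyMakeBorder(C,0,180,0,0,cv2.BORDER_CONSTANT),D]))
i=r.camera_info('top')
for n,u,v,z in[('pin',357,202,.084),('spare',378,202,.078),('spend',236,180,.111),('spool',235,208,.165),('vase',322,132,.12),('glue',302,258,.085),('green',347,245,.02)]: print(n,onz(i,u,v,z))
E
```

```text
pin [ 0.55720075 -0.17860071  0.084     ]
spare [ 0.55671412 -0.24829613  0.078     ]
spend [0.63183895 0.20910785 0.111     ]
spool [0.53403568 0.2111674  0.165     ]
vase [ 0.78277919 -0.07119138  0.12      ]
glue [0.38296412 0.00651106 0.085     ]
green [ 0.42326566 -0.15328586  0.02      ]
```

View pics/c1.png

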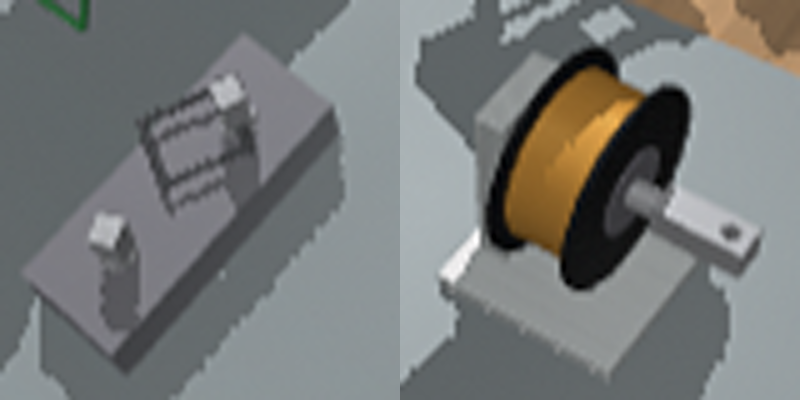

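View pics/c2.png

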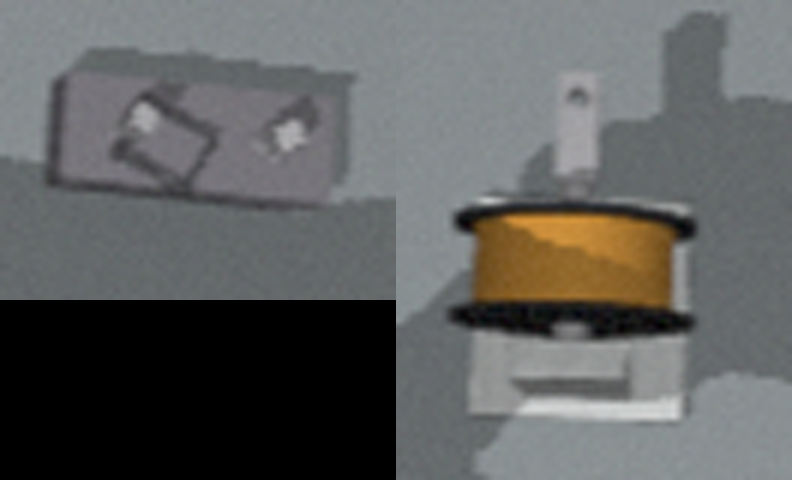

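Left crop: the loop pin is at scene crop (228,90), head at top px (353.7,199.5), its loop pointing down-right, with the bar mid near (363,206). The plain spare is at top (378,202). On the steel stand the cross hole shows at top px (235.3,181), free end towards the top of the picture.

```bash
cat >> h.py <<'E'
def goto(p,yaw=None):
    s=r.read_state(); q=R.from_quat(s['eef_rot']); M=q.as_matrix()
    d=M.T@(np.array(p)-s['ee_pos'])*100
    y=np.degrees(np.arctan2(M[1,1],M[0,1])); 
    print('shift cm',d.round(2),'yaw y',y.round(2),'turn',None if yaw is None else round(-((yaw-y+90)%180-90),1), 'tilt',M[:,2].round(4))
E
python3 - <<'E'
from h import *
i=r.camera_info('top')
p=onz(i,353.7,199.5,.084);b=onz(i,363,206,.052);h=onz(i,235.3,181,.111)
print(p,b,h,np.degrees(np.arctan2(*(b-p)[1::-1])))
w=r.camera_info('wrist');s=r.read_state();M=R.from_quat(s['eef_rot']).as_matrix()
print('cam in tool',M.T@(w['origin']-s['ee_pos']),'look',M.T@(Rm(w)@[0,0,-1]))
goto([p[0],p[1],.26],-35)
E
```

```text
[ 0.56558032 -0.16851703  0.084     ] [ 0.54841568 -0.20644606  0.052     ] [0.62863158 0.21137666 0.111     ] -114.34894845621878
cam in tool [ 0.07813722  0.00157373 -0.16134678] look [-2.84743274e-01  8.61403472e-04  9.58603425e-01]
shift cm [-58.48 -54.57  -3.75] yaw y 65.72 turn -79.3 tilt [-5.0e-04 -1.2e-03 -1.0e+00]
```

arm_command:
  moves: [-2.44,-2.27,-0.2,0,-2.44,-2.27,-0.2,0,-2.44,-2.27,-0.2,0,-2.44,-2.27,-0.2,0,-2.44,-2.27,-0.2,0,-2.44,-2.27,-0.2,0,-2.44,-2.27,-0.2,0,-2.44,-2.27,-0.2,0,-2.44,-2.27,-0.2,0,-2.44,-2.27,-0.2,0,-2.44,-2.27,-0.2,0,-2.44,-2.27,-0.2,0]

```text
time: 1.1
ee_pos: [0.4121, 0.1993, 0.2465]
eef_rot: [0.21, 0.978, 0.0, -0.0]
ft_force: [0.1, -0.9, -0.1]
width: 0.087
grip_force: 0.0
```

arm_command:
  moves: [-2.44,-2.27,-0.2,0,-2.44,-2.27,-0.2,0,-2.44,-2.27,-0.2,0,-2.44,-2.27,-0.2,0,-2.44,-2.27,-0.2,0,-2.44,-2.27,-0.2,0,-2.44,-2.27,-0.2,0,-2.44,-2.27,-0.2,0,-2.44,-2.27,-0.2,0,-2.44,-2.27,-0.2,0,-2.44,-2.27,-0.2,0,-2.44,-2.27,-0.2,0]

```text
time: 2.1
ee_pos: [0.5671, -0.169, 0.2704]
eef_rot: [0.21, 0.978, 0.0, -0.0]
ft_force: [-0.0, 0.4, -0.6]
width: 0.0868
grip_force: 0.0
```

arm_command:
  moves: [0,0,0,6.5,0,0,0,6.5,0,0,0,6.5,0,0,0,6.5,0,0,0,6.5,0,0,0,6.5,0,0,0,6.5,0,0,0,6.5,0,0,0,6.5,0,0,0,6.5,0,0,0,6.5,0,0,0,6.5]
  fingers: 80

```text
time: 3.1
ee_pos: [0.5666, -0.1675, 0.2702]
eef_rot: [0.78, 0.625, -0.0, -0.0]
ft_force: [0.2, 0.1, 1.0]
width: 0.0696
grip_force: 0.0
```

arm_command:
  moves: [0,0,0,6,0,0,0,6,0,0,0,6,0,0,0,5,0,0,0,0,0,0,0,0]

```text
time: 3.6
ee_pos: [0.5667, -0.1675, 0.2702]
eef_rot: [0.887, 0.461, -0.0, -0.0]
ft_force: [-0.5, 0.3, -0.2]
width: 0.0696
grip_force: 0.0
```

```bash
python3 - <<'E'
from h import *
w=r.camera_info('wrist');im=snap('wrist','w1.png');s=r.read_state();print(s['ee_pos'],s['joint_positions'],s['ft_force'])
np.save('w1.npy',w,allow_pickle=True)
goto([.5656,-.1685,.26],-35)
print('head',proj(w,[.5656,-.1685,.084]))
E
```

```text
[ 0.56669166 -0.16754787  0.27033107] [-0.51031131  0.31187488  0.91097133  1.52059142 -0.24728522  1.43063046
 -0.20046101] [-0.23460474  0.13098725 -0.54225563]
shift cm [-0.14 -0.03  1.03] yaw y -35.09 turn -0.1 tilt [-4.e-04  1.e-04 -1.e+00]
head [256.60217783 176.04771312]
```

View pics/w1.png

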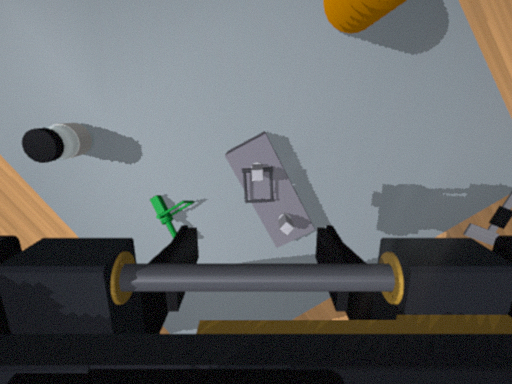

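The wrist view shows the loop pin's head top at about (258,174), its loop's bar at about (258,203), and the spare at (287,224). The gripper is almost square to the loop already, so I measure head and loop closely.

```bash
python3 - <<'E'
from h import *
w=np.load('w1.npy',allow_pickle=True).item()
im=cv2.imread('pics/w1.png');g=cv2.cvtColor(im,cv2.COLOR_BGR2GRAY)
def blob(g,x0,x1,y0,y1,t):
    m=(g[y0:y1,x0:x1]>t).astype('uint8');n,l,st,c=cv2.connectedComponentsWithStats(m)
    for k in range(1,n):
        if st[k,4]>15:print(st[k],c[k]+[x0,y0],onz(w,*(c[k]+[x0,y0]),.084), cv2.minAreaRect(np.argwhere(l==k)[:,::-1].astype(np.float32))[1:])
blob(g,240,275,155,195,165);blob(g,275,300,205,240,165)
print(g[160:210:2,240:278:2])
s=r.read_state();print(s['ee_pos'])
E
```

```text
[ 12  15  11  11 100] [256.75 175.18] [ 0.56634677 -0.1677418   0.084     ] ((10.0, 10.0), 90.0)
[ 5 18 13 12 86] [285.96511628 228.13953488] [ 0.55725493 -0.24382649  0.084     ] ((9.192388534545898, 9.192387580871582), 45.0)
[[129 127 131 128 130 131 129 133 127 129 131 130 130 126 127 130 128 132
  128]
 [126 128 131 127 129 129 136 139 157 142 121 126 130 131 129 129 129 129
  128]
 [134 129 129 129 127 131 119 121 126 113 110  93 104  99 121 130 132 131
  131]
 [132 133 133 133 133 141 118  84  92  88  91  93  93  94  87  92  86 109
  128]
 [126  99  89  89  76  84  95  86  91  87  91  77  46  43  52  50  67  95
  104]
 [125  82  69  73  71  82 155 159 155 160 172 139  52  52  61  54  60  94
  100]
 [129  94  64  77  82  77 173 182 180 184 185 149  86  90  87  57  72  94
   97]
 [132 126  69 117 133  98 168 186 185 185 185 149  90  99  93  59  72 101
  101]
 [131 127  71  98 128  95 165 182 184 182 182 163 112  97  97  65  81 102
  101]
 [128 123  75  99 129  93 170 190 183 186 185 173 127 132 119  67  80  95
   97]
 [129 127  80  90 129  94 177 167 164 168 158 143 126 129 128  
[... 490 characters left out ...]
69 107
   93]
 [153 156 118  70 124 104 102 126 130 128 129 131 131 134 130  96  69 125
  103]
 [157 157 122  77 126 111 102 129 133 130 130 132 130 128 137 101  61 119
  104]
 [154 155 112  77 134 111  99 118 126 130 125 106 114 130 125  92  61 116
  106]
 [159 160 130  76  90  79  73  76  73  64  74  71  67  75  66  67  71  84
  115]
 [152 154 147  94  98  96  86  89  92  99  95 106 108 100 125 120 124 126
  132]
 [158 158 157 153 154 157 143 131 130 134 129 135 130 129 132 133 134 128
  135]
 [153 152 155 155 156 157 152 131 132 128 128 130 128 131 131 129 129 131
  128]
 [159 156 155 154 149 152 158 144 133 128 133 129 134 132 131 133 128 131
  131]]
[ 0.56669166 -0.16754787  0.27033107]
```

```bash
python3 - <<'E'
from h import *
w=np.load('w1.npy',allow_pickle=True).item()
g=cv2.cvtColor(cv2.imread('pics/w1.png'),cv2.COLOR_BGR2GRAY).astype(float)
def leg(c0,c1,rows):
    P=[]
    for v in rows:
        k=np.clip(115-g[v,c0:c1],0,None); P.append(onz(w,(k*np.arange(c0,c1)).sum()/k.sum(),v,.052)[:2])
    P=np.array(P);vx,vy,x,y=cv2.fitLine(P.astype(np.float32),cv2.DIST_HUBER,0,.001,.001).ravel();print(np.degrees(np.arctan2(vy,vx)),x,y)
leg(241,249,range(176,199));leg(267,275,range(182,199))
P=[]
for u in range(250,268):
    k=np.clip(115-g[196:206,u],0,None); P.append(onz(w,u,(k*np.arange(196,206)).sum()/k.sum(),.052)[:2])
P=np.array(P);print(P.mean(0));vx,vy,x,y=cv2.fitLine(P.astype(np.float32),cv2.DIST_HUBER,0,.001,.001).ravel();print('bar',np.degrees(np.arctan2(vy,vx))+90)
goto([.5663,-.1677,.16],-30)
E
```

```text
58.382965 0.5407351 -0.17807658
58.451477 0.5673285 -0.19924277
[ 0.54455068 -0.20280169]
bar 54.60537
shift cm [-0.03 -0.02 11.03] yaw y -35.09 turn -5.1 tilt [-4.e-04  1.e-04 -1.e+00]
```

arm_command:
  moves: [0,0,2,-3.5,0,0,2.5,0,0,0,2.5,0,0,0,2.5,0,0,0,2.5,0,0,0,2.5,0,0,0,2,0,0,0,2,0,0,0,1.5,0,0,0,1.2,0,0,0,0,0,0,0,0,0]

```text
time: 4.65
ee_pos: [0.5666, -0.1678, 0.0585]
eef_rot: [0.873, 0.487, -0.0, -0.0]
ft_force: [0.1, -0.4, 0.8]
width: 0.0697
grip_force: 0.0
```

arm_command:
  moves: [0,0,0,0,0,0,0,0,0,0,0,0,0,0,0,0,0,0,0,0,0,0,0,0]
  fingers: 0
  squeeze: 40

```text
time: 5.15
ee_pos: [0.5669, -0.1676, 0.0587]
eef_rot: [0.874, 0.487, 0.0, 0.0]
ft_force: [0.2, -0.2, 0.9]
width: 0.0375
grip_force: 0.0
```

arm_command:
  moves: [0,0,0,0,0,0,0,0,0,0,0,0,0,0,0,0,0,0,0,0,0,0,0,0,0,0,0,0,0,0,0,0]

```text
time: 5.82
ee_pos: [0.5667, -0.1677, 0.0585]
eef_rot: [0.874, 0.486, -0.0, -0.0]
ft_force: [-0.8, -0.2, 0.5]
width: 0.0137
grip_force: 40.0
```

```bash
python3 - <<'E'
from h import *
i=r.camera_info('top');s=cv2.imread('pics/t0.png')
# stand: spindle axis and hole refine on top view
g=cv2.cvtColor(s,cv2.COLOR_BGR2GRAY)
print(g[174:200,228:244])
for u,v,z in[(235.3,181,.111)]:print(onz(i,u,v,z))
E
```

```text
[[137 138 138 141 142 139 139 140 136 138 141 139 140 136 140 137]
 [138 143 140 140 139 139 138 133 140 141 139 138 134 135 138 136]
 [137 138 140 141 141 141 140 142 141 140 139 137 141 140 139 138]
 [139 138 138 139 151 157 159 157 156 158 149 146 139 138 141 140]
 [139 135 140 145 151 162 159 158 161 161 148 138 137 141 138 138]
 [137 139 140 141 152 156 143 132 150 162 148 142 139 137 135 142]
 [140 140 140 143 151 140  99  92 119 147 144 140 137 142 139 137]
 [137 140 136 140 152 130 113 121 113 137 141 132 137 140 138 139]
 [142 138 140 142 150 148 143 137 131 149 144 137 138 141 141 137]
 [139 142 137 146 155 159 160 157 156 160 147 136 137 139 141 141]
 [135 138 140 145 155 159 161 161 161 163 147 141 137 138 138 137]
 [140 140 141 146 154 159 160 166 161 161 143 131 120 106 106 110]
 [137 140 141 144 157 160 162 162 161 160 141 114 103 102 105 102]
 [141 140 139 145 156 158 161 161 163 158 134 104 100 104 104 106]
 [143 140 136 137 150 163 164 162 162 163 132 102 103 106 105 104]
 [138 120 107 132 153 162 161 158 161 162 137 108 102 105 103 104]
 [121 108 106 129 157 163 163 163 163 164 138 108 105 104 104 106]
 [102 103 106 131 158 166 162 163 162 163 136 103 104 103 103 105]
 [104 105 103 127 158 163 162 158 159 157 136 103 104 103 105 103]
 [105 100 106 134 156 159 139 125 120 125 109 100 104 103 104 100]
 [100 105 102 113 119 123 121 118 118 122 106  99 104 105 102 105]
 [103 107 105 101 100 104 110 112 103 101  98 101 101 105 103 102]
 [104  99 104 105  99 108 122 119 112  94  98 104 105 102 101 103]
 [ 81  87  93  92  97 104 119 118 112  98 107 103 105 108 106 108]
 [ 90  95  87  90  77  69  78  78  85 101 108 104 119 131 131 130]
 [ 40  42  41  38  39  36  35  39  40  45  41  45  46  50  50  58]]
[0.62863158 0.21137666 0.111     ]
```

arm_command:
  moves: [0,0,-0.5,0,0,0,-1,0,0,0,-1.5,0,0,0,-1.8,0,0,0,-1.8,0,0,0,-1.8,0,0,0,-1.8,0,0,0,-1.8,0,0,0,-1.8,0,0,0,-1.8,0,0,0,-1.8,0,0,0,-1.8,0]

```text
time: 6.82
ee_pos: [0.5665, -0.1679, 0.2524]
eef_rot: [0.874, 0.486, 0.0, 0.0]
ft_force: [0.7, -0.2, -1.4]
width: 0.0137
grip_force: 40.0
```

arm_command:
  moves: [2,-0.6,0,0,3.24,-0.97,0,0,3.24,-0.97,0,0,3.24,-0.97,0,0,3.24,-0.97,0,0,3.24,-0.97,0,0,3.24,-0.97,0,0,3.24,-0.97,0,0,3.24,-0.97,0,0,3.24,-0.97,0,0,3.24,-0.97,0,0,3.24,-0.97,0,0]

```text
time: 7.82
ee_pos: [0.6693, 0.2133, 0.2516]
eef_rot: [0.874, 0.486, 0.0, 0.0]
ft_force: [1.1, 0.2, -1.4]
width: 0.014
grip_force: 40.0
```

arm_command:
  moves: [0,0,0,-6.7,0,0,0,-6.7,0,0,0,-6.7,0,0,0,-6.7,0,0,0,-6.7,0,0,0,-6.7,0,0,0,-6.7,0,0,0,-6.7,0,0,0,-6.7,0,0,0,-6.7,0,0,0,-6.7,0,0,0,-6.7]

```text
time: 8.82
ee_pos: [0.6692, 0.2113, 0.2515]
eef_rot: [0.351, 0.936, -0.0, 0.0]
ft_force: [0.5, 0.8, -1.1]
width: 0.0136
grip_force: 40.0
```

arm_command:
  moves: [0,0,0,-6.7,0,0,0,-6.7,0,0,0,-6.7,0,0,0,-6.7,0,0,0,-6.7,0,0,0,-6.7,0,0,0,0,0,0,0,0,0,0,0,0]

```text
time: 9.57
ee_pos: [0.6692, 0.2115, 0.251]
eef_rot: [0.012, 1.0, -0.0, 0.0]
ft_force: [-0.1, 0.2, 0.3]
width: 0.0136
grip_force: 40.0
```

```bash
python3 - <<'E'
from h import *
w=r.camera_info('wrist');im=snap('wrist','w2.png');s=r.read_state();print(s['ee_pos'],s['joint_positions'],s['ft_force'],s['width'])
np.save('w2.npy',w,allow_pickle=True)
goto([.629,.211,.26],90)
print(proj(w,[.629,.211,.111]))
E
```

```text
[0.6692159  0.21151959 0.25085084] [-0.59768908  0.50802734  0.35261949  1.19583357 -0.16957038  1.46557646
  1.27804781] [ 0.19719801 -1.38399506 -0.80796279] 0.013531962688664126
shift cm [ 4.02 -0.15 -0.92] yaw y 88.62 turn -1.4 tilt [ 2.e-04 -1.e-04 -1.e+00]
[253.48496596 143.05989704]
```

View pics/w2.png

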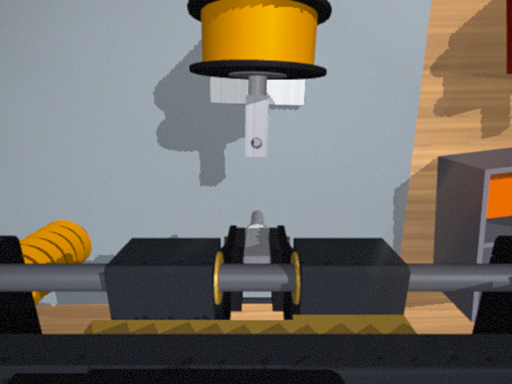

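The wrist view shows the cross hole at about (257,143), the spindle top's edges at columns 245 and 268, and the held pin's tip at about (258,212). Now I measure these.

```bash
python3 - <<'E'
from h import *
w=np.load('w2.npy',allow_pickle=True).item()
g=cv2.cvtColor(cv2.imread('pics/w2.png'),cv2.COLOR_BGR2GRAY).astype(float)
gx=np.diff(cv2.GaussianBlur(g,(3,3),0),axis=1)
def edge(v,c0,c1,sg):
    k=np.clip(sg*gx[v,c0:c1]-6,0,None);return (k*(np.arange(c0,c1)+.5)).sum()/k.sum()
L=[];Q=[]
for v in range(106,152):
    L.append(onz(w,edge(v,240,251,1),v,.111));Q.append(onz(w,edge(v,263,273,-1),v,.111))
L=np.array(L);Q=np.array(Q)
for P in(L,Q,(L+Q)/2):
    vx,vy,x,y=cv2.fitLine(P[:,:2].astype(np.float32),cv2.DIST_HUBER,0,.001,.001).ravel();print('edge yaw',np.degrees(np.arctan2(vy,vx)),x,y)
print('width',np.median(np.linalg.norm(L-Q,axis=1)), 'centre',((L+Q)/2)[-12:].mean(0))
# hole
k=np.clip(150-g[134:153,249:265],0,None);v,u=np.mgrid[134:153,249:265]
u0,v0=(k*u).sum()/k.sum(),(k*v).sum()/k.sum();print('hole',u0,v0,onz(w,u0,v0,.111))
gy=np.diff(g,axis=0)[150:164,250:264].mean(1);print(gy.round());
print(g[136:162,248:268:2].astype(int))
print(g[204:224:1,248:268:1].astype(int))
print('exp tip', proj(w,[.6692,.2115,.2508-.0525]))
E
```

```text
edge yaw -3.0054073 0.6114923 0.20303424
edge yaw 0.0 0.0 0.0
edge yaw 0.0 0.0 0.0
width nan centre [0.63147512 0.21297183 0.111     ]
hole 254.667055393586 144.11020408163265 [0.6300667  0.21214542 0.111     ]
[ -2.   1.   0.   0.  -0.  -6. -14.  -5.   1.   1.  -1.   0.   1.  -1.]
[[194 198 194 185 188 192 195 194 191 185]
 [192 193 190 173 162 183 190 192 189 186]
 [194 198 169 153 146 143 182 194 192 182]
 [194 193 141 160 164 155 158 190 191 185]
 [195 187 102 156 168 170 154 183 189 183]
 [193 174  70 154 167 171 161 179 193 185]
 [198 172  64 151 167 170 156 169 189 185]
 [194 172  64 157 169 167 141 172 187 186]
 [189 178  82 161 172 161 115 172 192 185]
 [192 182  98 141 164 138 101 172 183 183]
 [192 191 133 106 122 102 123 183 191 183]
 [194 194 167 121 100 100 156 193 187 181]
 [195 193 189 157 129 147 178 195 187 186]
 [191 196 193 186 182 177 191 192 189 181]
 [192 196 188 187 193 194 195 192 189 182]
 [192 191 186 189 190 190 196 193 189 185]
 [190 197 191 185 191 189 192 193 189 183]
 [193 194 191 189 189 189 192 193 186 182]
 [193 198 188 185 192 190 190 196 185 181]

[... 1407 characters left out ...]
 [164 165 157 116  95  97 107 112 118 125 126 133 136 131 129 148 158 162
  162 161]
 [163 166 158 118  96  97 104 117 119 124 128 130 139 130 132 148 163 163
  162 166]
 [161 166 156 110  97 101 110 113 117 129 130 136 134 131 133 148 159 166
  163 164]
 [166 161 154 115  97 100 108 112 123 124 137 135 138 134 130 143 156 164
  164 162]
 [158 161 148 108 100 102 107 114 123 127 128 132 138 131 129 140 159 164
  164 163]
 [162 163 142 104  96 102 112 116 130 125 123 124 130 135 127 139 158 166
  163 160]
 [162 159 132 105 101 106 122 137 146 149 138 135 131 128 124 140 157 164
  163 168]]
exp tip [254.54265186 211.16993752]<stdin>:6: RuntimeWarning: invalid value encountered in scalar divide
```

```bash
python3 - <<'E'
from h import *
w=np.load('w2.npy',allow_pickle=True).item()
s=r.read_state();M=R.from_quat(s['eef_rot']).as_matrix()
tip=onz(w,257.1,210.4,.2508-.0525)-M@[.0035,0,0]; tip4=onz(w,257.1,222,.2508-.0525+.012)
h=onz(w,256.2,143,.111);e=onz(w,256.5,156,.111)
print('tip rel tcp (tool)',M.T@(tip-s['ee_pos']),'hole',h,'end',e)
a=onz(w,245.5,108,.111);b=onz(w,245.2,150,.111);c=onz(w,267.5,108,.111);d=onz(w,268.5,150,.111)
for p,q in((a,b),(c,d)):print(np.degrees(np.arctan2(*(q-p)[1::-1])))
print('move tool cm',100*M.T@(h-tip))
g=cv2.cvtColor(cv2.imread('pics/w2.png'),cv2.COLOR_BGR2GRAY).astype(int)
for v in(100,110,120,130,140,150):print(v,g[v,240:274])
E
```

```text
tip rel tcp (tool) [-0.00285831  0.00191303  0.05255047] hole [0.62900881 0.21369661 0.111     ] end [0.64199849 0.21366659 0.111     ]
-2.468129911529953
0.5671098297361126
move tool cm [ 4.3140781  -0.06901424  8.72902657]
100 [183 182 184 177 177 175 148 143 143 146 149 143 148 142 144 135 140 143
 146 144 154 156 162 186 193 188 189 193 194 182 181 180 194 226]
110 [124 118 122 121 128 159 187 195 192 199 203 198 197 195 192 193 196 199
 199 198 196 201 196 193 198 196 197 183 160 165 170 161 160 165]
120 [123 123 122 118 129 157 182 194 196 198 198 201 195 197 192 192 195 199
 196 196 195 193 193 195 196 192 193 190 174 169 168 169 169 169]
130 [124 125 123 119 130 168 186 192 196 195 198 197 194 189 187 191 193 194
 193 191 188 195 192 197 192 188 190 181 172 164 168 167 171 168]
140 [168 169 170 165 172 179 187 192 195 195 187 150 102 117 156 171 168 168
 170 160 154 167 183 197 189 187 183 174 171 168 168 169 166 170]
150 [167 169 164 164 173 185 190 193 192 193 196 195 188 184 187 193 193 190
 194 192 195 194 192 188 189 187 182 172 163 171 167 166 166 167]
```

arm_command:
  moves: [1,0,0,0,1.8,-0.07,1,0,0,0,2,0,0,0,2,0,0,0,1.5,0,0,0,1,0,0,0,0.7,0,0,0,0,0,0,0,0,0]

```text
time: 10.37
ee_pos: [0.6414, 0.2115, 0.169]
eef_rot: [0.011, 1.0, 0.0, 0.0]
ft_force: [-0.3, -0.2, -0.1]
width: 0.0137
grip_force: 40.0
```

```bash
python3 - <<'E'
from h import *
w=r.camera_info('wrist');im=snap('wrist','w3.png');s=r.read_state();print(s['ee_pos'],s['ft_force'],s['width'])
np.save('w3.npy',w,allow_pickle=True)
im=cv2.imread('pics/w3.png')
cv2.imwrite('pics/w3c.png',cv2.resize(im[90:250,180:330],None,fx=3.75,fy=3.75,interpolation=cv2.INTER_CUBIC))
E
```

```text
[0.64172168 0.21158329 0.16953112] [ 0.13551941  0.98175256 -0.38105635] 0.013530084533696866
```

View pics/w3c.png

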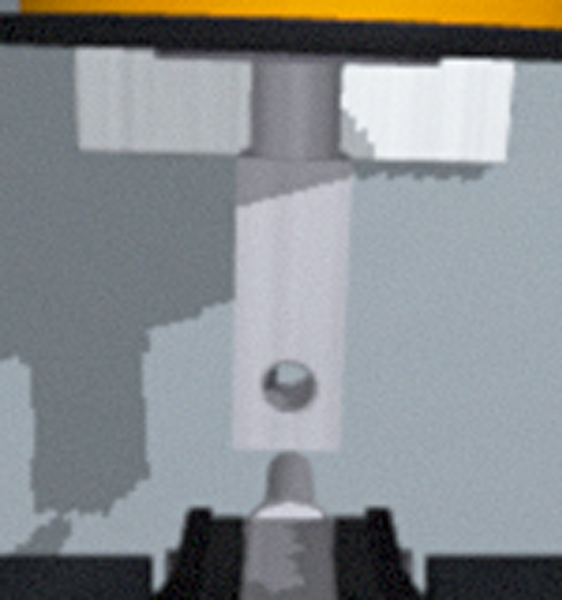

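The crop shows the hole centre at crop (290,386), so image (257.3,192.9). The pin's tip edge is at crop (290,452), image (257.3,210.5), in line with the hole.

```bash
python3 - <<'E'
from h import *
w=np.load('w3.npy',allow_pickle=True).item()
s=r.read_state();M=R.from_quat(s['eef_rot']).as_matrix();zt=s['ee_pos'][2]-.0525
tip=onz(w,257.3,210.5,zt)-M@[.0035,0,0]
h=onz(w,257.3,192.9,.111)
print(M.T@(tip-s['ee_pos']),h,zt,'move tool cm',100*M.T@(h-tip))
g=cv2.cvtColor(cv2.imread('pics/w3.png'),cv2.COLOR_BGR2GRAY).astype(int)
print(g[184:202,246:270]);print(g[206:228,246:270])
E
```

```text
[-0.00236472  0.00205053  0.05249967] [0.62870321 0.21394855 0.111     ] 0.11703111516892994 move tool cm [1.54998683e+00 1.03895750e-03 6.01687867e-01]
[[188 195 192 195 191 192 194 187 187 187 191 191 193 185 188 190 190 188
  187 190 189 184 186 183]
 [190 189 191 193 190 192 189 184 181 186 180 184 184 185 189 187 186 190
  190 191 185 183 187 182]
 [195 194 196 193 193 191 181 168 156 153 148 154 156 164 178 181 188 193
  187 192 188 188 183 183]
 [187 189 192 194 190 179 155 132 142 161 156 156 150 150 142 160 180 191
  185 188 186 189 182 182]
 [190 193 196 190 177 153 117 112 154 165 163 169 166 162 152 144 158 183
  188 193 189 185 187 184]
 [188 193 198 185 160 119  80  92 151 168 167 167 169 167 165 150 137 157
  181 190 187 190 183 181]
 [190 192 194 176 136 100  78 102 156 167 168 172 169 165 158 135 119 134
  180 190 190 188 187 184]
 [189 191 192 167 125  86  72 100 149 165 163 163 157 141 131 111 101 118
  163 184 192 187 185 180]
 [186 193 190 166 113  78  70  87 115 123 130 138 133 114 112  96  98 111
  148 183 188 186 187 182]
 [186 192 193 169 118  86  88  90  92 
[... 2394 characters left out ...]
65 165 164 149 107  99  99 109 122 123 130 127 132 136 136 137 138
  160 165 167 164 165 165]
 [164 167 164 164 140 111 104 102 112 123 132 132 128 128 131 136 131 141
  160 164 166 166 165 164]
 [161 164 164 158 131 113 118 118 126 135 147 150 141 140 136 132 128 141
  156 164 166 164 162 166]
 [166 166 158 136 121 132 139 147 159 177 193 198 183 172 160 161 148 147
  150 163 161 166 166 163]
 [165 155 136 136 153 174 182 198 203 204 199 206 204 203 199 201 190 168
  158 148 157 162 168 167]
 [156 131 139 177 196 205 204 208 210 203 208 203 209 209 209 207 209 206
  202 168 149 159 160 161]
 [129 131 164 191 202 203 199 199 201 197 201 198 198 201 202 201 202 203
  204 183 132 134 133 120]]
```

arm_command:
  moves: [0.8,0,0,0,0.75,0,0,0,0,0,0.3,0,0,0,0.2,0,0,0,0.1,0,0,0,0.1,0,0,0,0,0]

```text
time: 11.0
ee_pos: [0.6257, 0.2117, 0.1612]
eef_rot: [0.01, 1.0, -0.0, -0.0]
ft_force: [-0.4, -0.5, -1.4]
width: 0.0135
grip_force: 40.0
```

arm_command:
  moves: [0,0,0.1,0,0,0,0.1,0,0,0,0,0]

```text
time: 11.25
ee_pos: [0.6257, 0.2117, 0.1592]
eef_rot: [0.01, 1.0, -0.0, -0.0]
ft_force: [-0.8, -0.2, -2.1]
width: 0.0137
grip_force: 40.0
```

arm_command:
  moves: [0,0,0.1,0,0,0,0.1,0,0,0,0.1,0,0,0,0.1,0,0,0,0,0]

```text
time: 11.67
ee_pos: [0.6256, 0.2119, 0.1553]
eef_rot: [0.01, 1.0, -0.0, -0.0]
ft_force: [1.1, 1.1, -2.0]
width: 0.014
grip_force: 40.0
```

arm_command:
  moves: [0,0,0.1,0,0,0,0.1,0,0,0,0.1,0,0,0,0,0]

```text
time: 12.0
ee_pos: [0.6257, 0.2123, 0.1525]
eef_rot: [0.01, 1.0, 0.0, 0.0]
ft_force: [0.6, 2.1, -1.0]
width: 0.0136
grip_force: 40.0
```

arm_command:
  moves: [0,0,0.1,0,0,0,0.1,0,0,0,0,0]

```text
time: 12.25
ee_pos: [0.6256, 0.2122, 0.1502]
eef_rot: [0.01, 1.0, 0.0, -0.0]
ft_force: [0.3, 3.4, -1.6]
width: 0.0137
grip_force: 40.0
```

arm_command:
  moves: [0,0,0.15,0,0,0,0.15,0,0,0,0.15,0,0,0,0.15,0,0,0,0,0]

```text
time: 12.67
ee_pos: [0.6255, 0.212, 0.144]
eef_rot: [0.01, 1.0, 0.0, -0.0]
ft_force: [0.9, 3.3, -3.1]
width: 0.0135
grip_force: 40.0
```

arm_command:
  moves: [0,0,0.15,0,0,0,0.15,0,0,0,0.15,0,0,0,0.15,0,0,0,0,0]

```text
time: 13.08
ee_pos: [0.6255, 0.2119, 0.138]
eef_rot: [0.01, 1.0, -0.0, -0.0]
ft_force: [0.6, 4.7, -1.9]
width: 0.0139
grip_force: 40.0
```

arm_command:
  moves: [0,0,0.15,0,0,0,0.15,0,0,0,0.15,0,0,0,0.15,0,0,0,0.1,0,0,0,0,0]

```text
time: 13.58
ee_pos: [0.6255, 0.2118, 0.1311]
eef_rot: [0.01, 1.0, -0.0, -0.0]
ft_force: [0.8, 4.2, -3.1]
width: 0.0137
grip_force: 40.0
```

arm_command:
  moves: [0,0,0.1,0,0,0,0.1,0,0,0,0,0]

```text
time: 13.83
ee_pos: [0.6256, 0.2118, 0.1292]
eef_rot: [0.01, 1.0, -0.0, -0.0]
ft_force: [0.5, 3.5, -3.5]
width: 0.0137
grip_force: 40.0
```

arm_command:
  moves: [0,0,0.05,0,0,0,0.05,0,0,0,0,0]

```text
time: 14.08
ee_pos: [0.6257, 0.2118, 0.1284]
eef_rot: [0.01, 1.0, 0.0, -0.0]
ft_force: [1.1, 4.6, -2.5]
width: 0.0139
grip_force: 40.0
```

arm_command:
  moves: [0,0,0.05,0,0,0,0,0]

```text
time: 14.25
ee_pos: [0.6257, 0.2118, 0.128]
eef_rot: [0.01, 1.0, 0.0, 0.0]
ft_force: [0.2, 3.6, -1.6]
width: 0.0138
grip_force: 40.0
```

arm_command:
  moves: [0,0,0.05,0,0,0,0,0]

```text
time: 14.42
ee_pos: [0.6257, 0.2119, 0.1275]
eef_rot: [0.01, 1.0, 0.0, 0.0]
ft_force: [0.1, 4.0, -0.5]
width: 0.0134
grip_force: 40.0
```

arm_command:
  moves: [0,0,0.05,0,0,0,0,0]

```text
time: 14.58
ee_pos: [0.6258, 0.2119, 0.1274]
eef_rot: [0.01, 1.0, 0.0, 0.0]
ft_force: [-1.7, 4.1, 3.6]
width: 0.0137
grip_force: 40.0
```

arm_command:
  moves: [0,0,0.03,0,0,0,0,0,0,0,0,0]

```text
time: 14.83
ee_pos: [0.6258, 0.2119, 0.1274]
eef_rot: [0.01, 1.0, 0.0, 0.0]
ft_force: [-2.7, 3.4, 6.3]
width: 0.0136
grip_force: 40.0
```

arm_command:
  moves: [0,0,0,0,0,0,0,0,0,0,0,0,0,0,0,0,0,0,0,0,0,0,0,0]
  fingers: 50

```text
time: 15.33
ee_pos: [0.6257, 0.2115, 0.1265]
eef_rot: [0.01, 1.0, -0.0, -0.0]
ft_force: [0.9, -0.3, 0.5]
width: 0.0414
grip_force: 0.0
```

arm_command:
  moves: [0,0,-0.5,0,0,0,-1.5,0,0,0,-2,0,0,0,-2,0,0,0,-2,0,0,0,-1,0,0,0,0,0,0,0,0,0]

```text
time: 16.0
ee_pos: [0.6257, 0.2118, 0.2166]
eef_rot: [0.01, 1.0, 0.0, 0.0]
ft_force: [0.2, -0.8, -0.0]
width: 0.0433
grip_force: 0.0
```

```bash
python3 - <<'E'
from h import *
w=r.camera_info('wrist');im=snap('wrist','w4.png')[:,:,::-1];b=snap('scene','s4.png')[:,:,::-1];s=r.read_state();print(s['ee_pos'],s['ft_force'],s['width'])
np.save('w4.npy',w,allow_pickle=True)
A=cv2.resize(im[90:290,160:350],(380,400),interpolation=cv2.INTER_CUBIC);B=cv2.resize(b[140:220,225:305],(400,400),interpolation=cv2.INTER_CUBIC)
cv2.imwrite('pics/c4.png',np.hstack([A,B]))
for n,p in(('head',[.6282,.2135,.153]),('barmid',[.67,.2125,.121])):print(n,proj(w,p))
E
```

```text
[0.62507722 0.21170863 0.21518809] [-0.45026064  1.16281088 -0.19623171] 0.04305679638050072
head [256.71781287 209.37026146]
barmid [256.54244199 240.18506746]
```

View pics/c4.png

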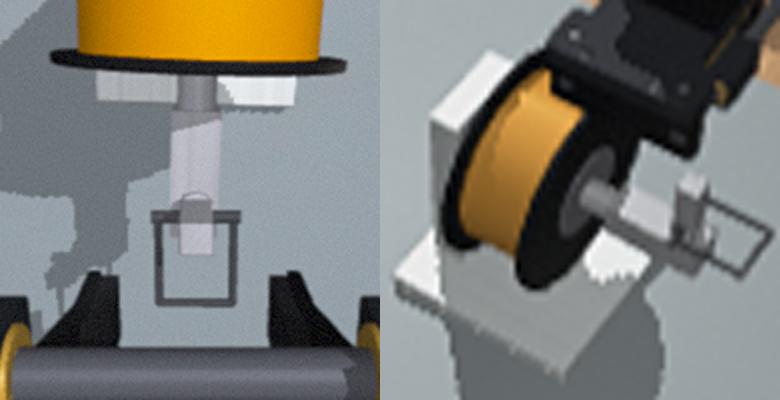

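The pin is seated upright with its collar on the spindle. The loop is open over the free end, its bar at wrist image (258,240), about x = 0.669, y = 0.212, z = 0.121. Next I close the fingers and press the bar down from above.

arm_command:
  moves: [-1,0,0,0,-1.2,0,0,0,-1.2,0,0,0,-0.85,0,0,0,0,0,0,0,0,0,0,0,0,0,0,0,0,0,0,0,0,0,0,0,0,0,0,0,0,0,0,0,0,0,0,0]
  fingers: 0
  squeeze: 10

```text
time: 17.1
ee_pos: [0.6681, 0.211, 0.2169]
eef_rot: [0.01, 1.0, 0.0, 0.0]
ft_force: [0.2, -0.3, 0.2]
width: 0.0007
grip_force: 0.0
```

arm_command:
  moves: [0,0,1,0,0,0,2,0,0,0,2,0,0,0,1.5,0,0,0,1.2,0,0,0,0.8,0,0,0,0,0]

```text
time: 17.68
ee_pos: [0.6673, 0.2108, 0.1296]
eef_rot: [0.01, 1.0, -0.0, -0.001]
ft_force: [-0.4, 0.1, 0.1]
width: 0.0005
grip_force: 0.0
```

arm_command:
  moves: [0,0,0.2,0,0,0,0.2,0,0,0,0.2,0,0,0,0.2,0,0,0,0,0]

```text
time: 18.1
ee_pos: [0.6682, 0.211, 0.1237]
eef_rot: [0.01, 1.0, 0.0, 0.0]
ft_force: [-0.2, 0.9, -0.4]
width: 0.0005
grip_force: 0.0
```

arm_command:
  moves: [0,0,0.2,0,0,0,0.2,0,0,0,0.2,0,0,0,0.2,0,0,0,0,0]

```text
time: 18.52
ee_pos: [0.668, 0.2109, 0.1152]
eef_rot: [0.01, 1.0, -0.0, -0.0]
ft_force: [0.9, 0.1, 0.7]
width: 0.0004
grip_force: 0.5
```

arm_command:
  moves: [0,0,0.2,0,0,0,0.2,0,0,0,0.2,0,0,0,0.2,0,0,0,0,0]

```text
time: 18.93
ee_pos: [0.6679, 0.2109, 0.107]
eef_rot: [0.01, 1.0, -0.0, -0.0]
ft_force: [0.1, 0.1, 0.9]
width: 0.0001
grip_force: 0.3
```

arm_command:
  moves: [0,0,0.2,0,0,0,0.2,0,0,0,0.2,0,0,0,0.2,0,0,0,0,0]

```text
time: 19.35
ee_pos: [0.6679, 0.2109, 0.0991]
eef_rot: [0.01, 1.0, -0.0, -0.0]
ft_force: [0.2, -0.1, -1.4]
width: 0.0002
grip_force: 0.0
```

arm_command:
  moves: [0,0,0.2,0,0,0,0.2,0,0,0,0.1,0,0,0,0,0]

```text
time: 19.68
ee_pos: [0.668, 0.2109, 0.0944]
eef_rot: [0.01, 1.0, -0.0, -0.0]
ft_force: [-0.0, 0.0, 0.6]
width: 0.0004
grip_force: 0.0
```

```bash
python3 - <<'E'
from h import *
b=snap('scene','s5.png')[:,:,::-1];s=r.read_state();print(s['ee_pos'],s['ft_force'])
cv2.imwrite('pics/c5.png',cv2.resize(b[150:220,240:320],(640,560),interpolation=cv2.INTER_CUBIC))
E
```

```text
[0.66811904 0.21093684 0.09457197] [-0.6762646  -0.17040533 -0.45405288]
```

View pics/c5.png

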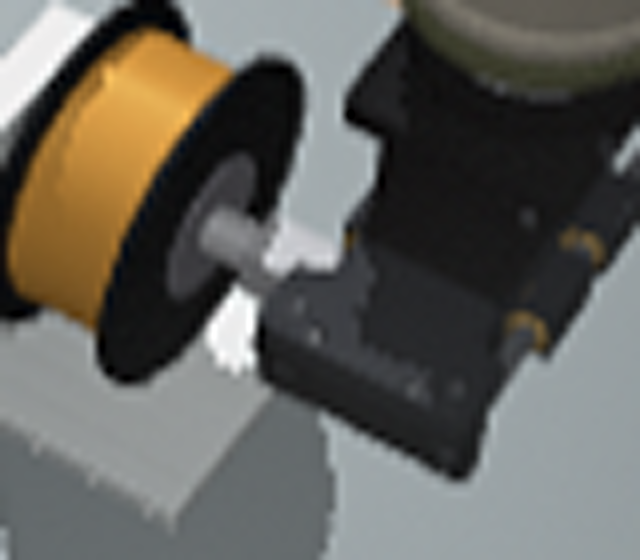

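The gripper hides the spindle end at crop (350,350). I retract straight up and look again.

arm_command:
  moves: [0,0,-0.5,0,0,0,-1.5,0,0,0,-2,0,0,0,-2,0,0,0,-2,0,0,0,-2,0,0,0,-2,0,0,0,-1,0,0,0,0,0,0,0,0,0]

```text
time: 20.57
ee_pos: [0.6683, 0.211, 0.2246]
eef_rot: [0.01, 1.0, 0.0, 0.0]
ft_force: [-0.3, -0.3, -1.2]
width: 0.0006
grip_force: 0.0
```

```bash
python3 - <<'E'
from h import *
im=snap('wrist','w6.png')[:,:,::-1];b=snap('scene','s6.png')[:,:,::-1];s=r.read_state();print(s['ee_pos'],s['ft_force'])
A=cv2.resize(im[90:290,160:350],(380,400),interpolation=cv2.INTER_CUBIC);B=cv2.resize(b[150:220,240:310],(400,400),interpolation=cv2.INTER_CUBIC)
cv2.imwrite('pics/c6.png',np.hstack([A,B]))
E
```

```text
[0.66761247 0.21085846 0.22311968] [-0.29478755 -0.66536923 -0.37812574]
```

View pics/c6.png

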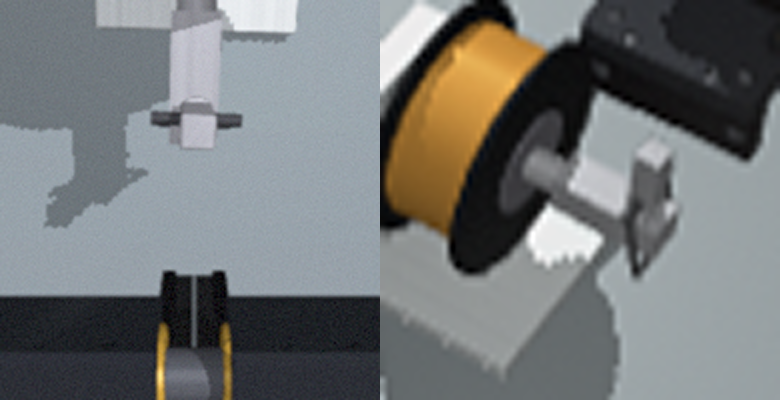

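The loop now hangs straight down round the spindle end: in the wrist crop only the hinge shows at (196,120), in the scene crop the legs run down to (640,270). The gripper is clear.

```bash
python3 -c "
from bench import r
print(r.close_job())"
```

```text
the job is handed in; nothing more can be done
None
```

The linch pin is seated in the spindle's cross hole with its loop snapped shut around the free end. The arm is clear, the spare pin, vase and glue jar were never touched, and the job was handed in at about 21 s; no verdict was shown.

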